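# Tension a scroll saw blade to the full stop and set the hold-down

### The arm

A 6-joint arm with a two-finger parallel gripper is mounted at the origin on the work surface. World frame = base frame: x ahead of the robot, y to its left, z up, the work surface at z = 0. Lengths are in mm, angles in rad, forces in N, time in s.
With the tool pointing down it reaches from about 350 to 975 mm from the base axis. Payload 7.1 kg.
Tool frame: the origin (TCP) lies at the very end of the fingers, on their centre line; the grasp point (between the pads) lies 19 mm behind it; y points along the fingers, x is the direction in which the jaws open and shut, and the axes are right-handed (so a half turn about y gives the same grasp; the last joint's range is limited). The gripper opens to 88 mm and grips with 3 to 60 N. Pads are 20 mm wide; open, the fingers measure 115 mm over their backs; the gripper's body (75 mm by 178 mm) begins 61 mm behind the grasp point.
Start: joints at [-1.314, 0.423, 1.63, -0, 1.089, -0.019], TCP at [170.216, -601.357, 187.675] pointing down, gripper open.
Joint ranges: [-3, 3], [-0.9, 2.11], [0.09, 2.58], [-1.31, 4.45], [0.11, 2.69], [-2.54, 2.54]. Speed limits (rad/s): [2.39, 2.39, 3.01, 3.14, 3.14, 3.14].

### API

Orientations are given as a rotation vector (axis times angle).
In Python, from workcell import ctrl gives the robot as it stands. The module is installed in compiled form; this text tells all that it offers.
- The arm moves only by the tool carry_out, never from a script. Its arguments are lists of equal length, an entry for each row: "delta_pos": the shift along the tool's x, y, z in cm, a list of three; "rotation": the turn, a rotation vector about the tool's x, y, z in rad, a list of three. In form: {"delta_pos": [[dx, dy, dz], ...], "rotation": [[wx, wy, wz], ...]}. A call has 1 to 12 rows; each row is the pose to reach, as a shift and turn from the pose commanded when the call began, along the tool's axes at that moment; what a row does not reach only later rows make up. A row lasts 1/12 s, in which the tool goes at most 41.7 mm and 7.16 degrees, less where a joint would pass 70% of its speed; a pose out of reach is approached as far as the arm can. A call with a gripper value outside its range is refused whole. "hand" is the closure in counts, from 0 (fully open) to 255 (shut), set as the call begins (left out, the last holds). The fingers move at their own pace and stop on an object; the grip force is fixed at half the most. Time passes only in rows, so rows that repeat a pose let the fingers close. It gives the time, the measured TCP pose, the force and the opening at its end, in the units of the state.
- ctrl.get_obs(): the state, without advancing time (a new reading comes with each control period).
- ctrl.get_image(name): name is "scene" or "top"; returns the picture (400x640x3 uint8, red, green, blue); there is no depth.
- ctrl.camera_info(name): a dict with "fov_y" (degrees; the focal length in pixels is half the picture's height over the tangent of half this angle, whatever the lens; pixels are square), "cx", "cy" (the principal point, pixels), "k1" (the pictures are not rectified: a ray, as slopes to the right and down, at radius r is drawn at 1 + k1 r^2 times it, then the intrinsics apply), "R" (3x3) and "t" (3): a world point X has camera coordinates R X + t. Camera axes: x right, y down, z forward; pixel columns grow to the right and rows downward; lengths in mm; the calibration is good to about 2 mm. A picture is of the moment at which its call begins. camera_info takes no time and is no camera call.
- ctrl.close_job(): hands the job in, once; it reports no verdict.
The state is a dict: "t": time; "qpos": joint angles; "qvel": joint speeds; "joint_torque": joint torques, N m; "ee_pos": TCP position; "orientation": TCP orientation; "ft_force": force on the tool from outside, world axes, zero at the start; "moment": the same for the moment, N m; "width": finger opening in mm.
Only numpy, scipy, OpenCV 4.12 (cv2) and the standard library are available. Lean on these libraries where they do the work, as an engineer would, in place of code of your own. Each camera call takes 0.05 s, during which the arm holds its last target.

### The job

The scroll saw's blade is threaded through the pierced wooden blank and clamped, but it is still slack. With light fingertip pushes, push the red-knobbed tension lever on top of the saw's arm backwards, past its half-tension click, to the full-tension stop, and press down the black cap of the hold-down rod at the arm's nose until the forked foot rests on the blank. Only push: do not grip or lift anything, and leave the blank and the loose things around the saw where they are.

Things in the scene. Friction and masses are not known exactly. Their poses are not given: they have to be found in the camera images.
- saw: bench scroll saw, fixed to the bench (620 mm long, 250 mm wide, yellow arm over a dark table). Origin on the bench under the blade; its +x axis points from the blade to the saw's rear along the arm, z up. Table top 165 mm above the bench. The arm runs at y = 0, 36 mm wide, top at z = 272 mm. The blade (x = 0) and the steel rod guide of the hold-down (x = -61 to -31 mm, top at z = 275 mm) are at the nose.
- lever_knob (a point): centre of the red 26 mm ball on the end of the tension lever, 75 mm from the pivot. The lever is a flat steel bar, 12 mm wide and 8 mm thick, free on all sides above the steel cheeks (cheek tops at z = 286 mm).
- lever_pivot (a point): pivot of the tension lever inside the arm, 130 mm behind the blade, 255 mm above the bench; the lever swings in the saw's x-z plane about it.
- tension_lever (a joint): angle of the tension lever, rad: 0 = slack, leaning 17 deg forward from upright (towards the blade, the saw's -x); 0.55 = half tension, leaning 14 deg back, where a spring detent holds it; 1.10 = full-tension stop, leaning 46 deg back. Starts at 0 to 0.06. It springs into the nearest of the three, parting at about 0.28 and 0.90 rad; pushing past a detent takes about 4 to 8 N at the knob, and it stays where it has clicked.
- cap_top (a point): centre of the top of the black push cap (28 mm across, 12 mm high) on the hold-down rod, 46 mm in front of the blade (saw's -x), 115 mm above the underside of the foot. It starts 320 to 338 mm above the bench and comes to 298 mm when the foot is on the blank.
- foot (a point): underside of the hold-down's forked steel foot, at the blade; 5 mm thick fork. It moves straight up and down with the cap.
- hold_down (a joint): how far the hold-down has been pushed down, m: 0 = fully up, about 0.040 = foot on the blank. Starts at 0 to 0.018. It slides with about 2 N of friction and stays where it is left.
- blank: loose pierced pine blank with a paper pattern, 170 x 120 x 18 mm, 0.2 kg, lying on the saw table; origin on its underside at the 8 mm hole through which the blade passes, z up.
- blank_end (a point): middle of the blank's short side, the one with the aeroplane's nose.
- plane_cutout: loose aeroplane cut-out of wood on the saw table, 75 x 85 x 12 mm; bystander. Origin at the centre of its underside.
- blade_jar: loose jar for spare blades on the bench in front of the saw, 60 mm across, 85 mm high, yellow cap; bystander. Origin at the centre of its underside.
- dust_brush: loose dust brush lying on the bench in front of the saw, about 200 x 42 x 20 mm; bystander. Origin near its middle, on its underside.
- screwdriver: loose screwdriver lying on the bench beside the saw, red handle, about 200 mm long and 26 mm thick; bystander. Origin near its middle, on its underside.
Not all that is in view belongs to the job. What is shaped like the blank but pink is not meant.

How it is judged (in metres and radians):
At the end, for the whole second after the job is handed in: The tension lever is at its second stop (joint above 1.03 rad of 1.10) and still, the underside of the hold-down foot is within 2.5 mm of the blank's top face, and the blank lies flat, within 12 mm of where it was (value of joint tension_lever above 1.03 rad and velocity of joint tension_lever below 0.05 rad/s and z of foot in the frame of blank between 0.015 and 0.0205 m and distance of blank from where it was at the start of the episode below 0.012 m and angle between blank's own z axis and vertical below 0.03 rad and linear speed of blank below 0.01 m/s); the robot touches nothing.
It fails at once if the blank is lifted, pushed or turned: its hole moves over 12 mm or its end over 25 mm (distance of blank from where it was at the start of the episode above 0.012 m or distance of blank_end from where it was at the start of the episode above 0.025 m).
It fails at once if a loose bystander is lifted or moved by more than 25 mm (distance of any of plane_cutout, blade_jar, dust_brush, screwdriver from where it was at the start of the episode above 0.025 m).
It fails at once if the lever is gripped or forced: over 35 N between the fingers and the lever (contact force between the fingers and tension_lever above 35 N).
It fails at once if the hold-down is gripped or forced: over 35 N between the fingers and the hold-down (contact force between the fingers and hold_down above 35 N).
It also fails if it takes over 43 s, if anything falls off the work surface, if the arm or the gripper's body presses on something with over 40 N, if the wrist force passes 120 N, or if a joint passes its speed limit or range.

## Working session

There is one attempt and no reset: what is moved stays moved. The work goes in short steps, Python scripts to look and compute and a tool call to move; the robot and the scene stay as the last step left them, time stands still between calls to the robot, and variables do not carry over. Pictures are saved under pics/ and viewed, and the job is handed in when it is done.

Besides the shell and the picture viewer there is one more tool, called after ">>>" by a JSON object that holds its "op" and its "data". carry_out: Moves the arm, as the interface text tells. Its arguments: {"type":"object","properties":{"delta_pos":{"type":"array","items":{"type":"array","items":{"type":"number"}}},"rotation":{"type":"array","items":{"type":"array","items":{"type":"number"}}},"hand":{"type":"number"}},"required":["delta_pos","rotation"]}

```bash
mkdir -p pics; python3 - <<'E'
from workcell import ctrl
import cv2
for n in ("scene","top"):
    cv2.imwrite(f"pics/{n}0.png",ctrl.get_image(n)[:,:,::-1])
    print(n,ctrl.camera_info(n))
print(ctrl.get_obs())
E
```

```text
scene {'fov_y': 50.24157993740372, 'cx': 317.2307638606504, 'cy': 208.09923969396084, 'k1': -0.10740829706387682, 'R': array([[-0.86165053,  0.5070412 , -0.02162359],
       [ 0.31257558,  0.49664999, -0.80971309],
       [-0.39981854, -0.70444872, -0.58642743]]), 't': array([ 452.41676416,  -79.25674193, 1379.46362316])}
top {'fov_y': 56.43519145986083, 'cx': 326.96564505322465, 'cy': 197.19775400497025, 'k1': -0.035063419343494426, 'R': array([[-0.00175283, -0.99983404,  0.0181336 ],
       [-0.98057893, -0.00183781, -0.19611626],
       [ 0.19611704, -0.01812519, -0.98041297]]), 't': array([ 124.97691208,  649.23467923, 1101.09416201])}
{'t': 0.1, 'qpos': array([-1.31398885e+00,  4.23756152e-01,  1.63055008e+00,  7.95988922e-06,
        1.08860837e+00, -1.90089015e-02]), 'qvel': array([ 0.00135744, -0.00014115, -0.00381634,  0.00132327, -0.00152261,
        0.00027857]), 'joint_torque': array([-3.66700542e-04, -5.45613241e+01, -2.74325019e+01,  6.44452544e-02,
        1.87877723e-02, -3.02394551e-05]), 'ee_pos': array([ 170.0984152 , -600.87139387,  187.00957356]), 'orientation': array([-1.32629255,  1.00439271, -1.0026713 ]), 'ft_force': array([0.50890261, 0.51315743, 0.10790782]), 'moment': array([-0.06232045,  0.00504191, -0.04185434]), 'width': 87.73726178352497}
```

View pics/scene0.png

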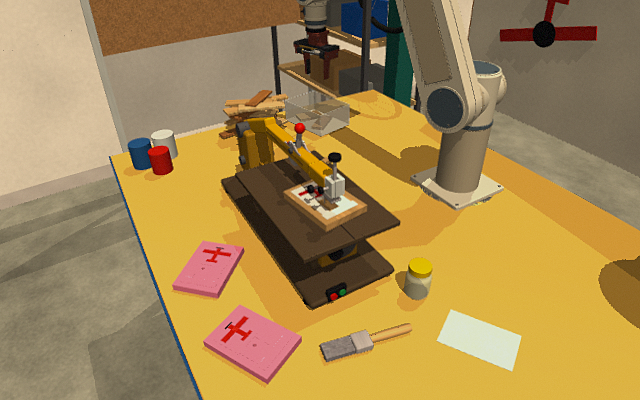

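View pics/top0.png

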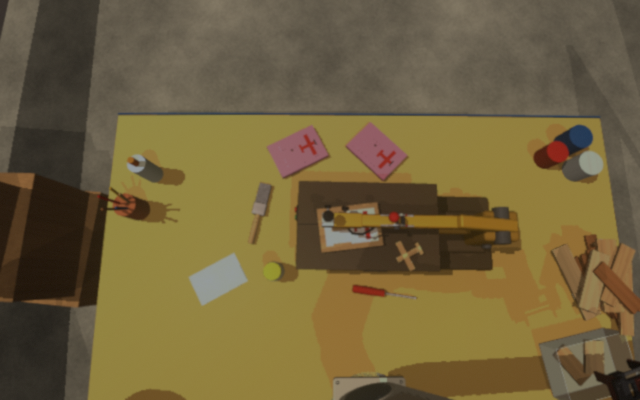

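```bash
python3 - <<'E'
import cv2
a=cv2.imread("pics/scene0.png");b=cv2.imread("pics/top0.png")
cv2.imwrite("pics/c1.png",cv2.resize(a[110:240,225:400],None,fx=4.5,fy=4.5,interpolation=cv2.INTER_CUBIC))
cv2.imwrite("pics/c2.png",cv2.resize(b[170:280,290:530],None,fx=3.3,fy=3.3,interpolation=cv2.INTER_CUBIC))
E
```

```text
(no output)
```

View pics/c1.png

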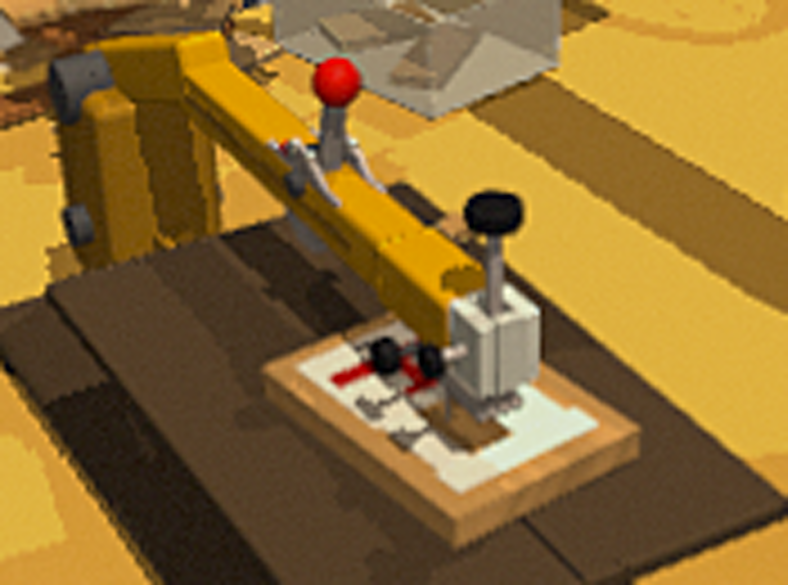

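View pics/c2.png

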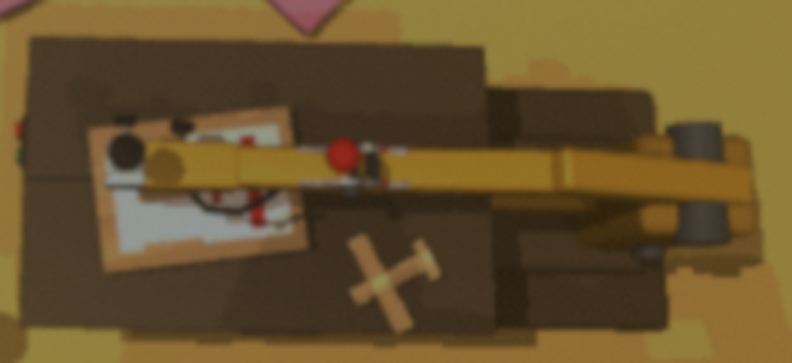

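```bash
cat > h.py <<'E'
import numpy as np, cv2
from scipy.optimize import least_squares
from workcell import ctrl
CI={n:ctrl.camera_info(n) for n in("scene","top")}
def proj(n,X):
    c=CI[n];p=c["R"]@np.asarray(X,float)+c["t"];s=p[:2]/p[2];s=s*(1+c["k1"]*(s@s))
    f=200/np.tan(np.radians(c["fov_y"]/2));return s*f+[c["cx"],c["cy"]]
def tri(us,ut):
    r=least_squares(lambda X:np.r_[proj("scene",X)-us,proj("top",X)-ut],[500,0,300]);return r.x,r.fun
def onz(n,u,z):
    r=least_squares(lambda q:proj(n,[q[0],q[1],z])-u,[500,0]);return r.x
def red(im,lo,hi):
    s=im[lo[1]:hi[1],lo[0]:hi[0]].astype(int)
    m=(s[...,0]>120)&(s[...,1]<60)&(s[...,2]<60)
    y,x=np.nonzero(m);return np.array([x.mean()+lo[0],y.mean()+lo[1]]),len(x)
E
python3 - <<'E'
from h import *
a=cv2.imread("pics/scene0.png")[:,:,::-1];b=cv2.imread("pics/top0.png")[:,:,::-1]
ks,n1=red(a,(285,115),(315,140));kt,n2=red(b,(383,207),(401,225));print(ks,n1,kt,n2)
k,r=tri(ks,kt);print("knob",k,r)
c,r=tri(np.array([334.8,157.1]),np.array([328.5,216.4]));print("cap mid",c,r)
# table corners z165 in top
for u in [(299,181.5),(437,184),(296.5,268.5),(440,270.5)]: print("table",onz("top",u,165))
# arm edges at z 272
for u in [(363,213.3),(363,227.7),(440,215),(440,230.5)]: print("arm",onz("top",u,272))
E
```

```text
[299.54794521 127.1369863 ] 73 [393.23214286 216.64285714] 56
knob [548.69844032 -27.55745522 329.3026471 ] [-0.17399358 -0.03532816 -0.09861358  0.15315357]
cap mid [549.94503129 126.6601338  322.54940792] [-0.26823377 -0.04044021 -0.18543399  0.25216474]
table [674.58280516 206.96469358]
table [ 668.35057566 -191.25027759]
table [429.456312   210.72885111]
table [ 422.78883008 -185.27728258]
arm [565.98371462  37.55137951]
arm [529.33310966  38.29683527]
arm [ 561.68800891 -159.39549404]
arm [ 522.0647655  -157.00614428]
```

```bash
cat >> h.py <<'E'
from scipy.spatial.transform import Rotation as Ro
def st():
    o=ctrl.get_obs();R=Ro.from_rotvec(o["orientation"]).as_matrix()
    print("t",round(o["t"],2),"pos",o["ee_pos"].round(1),"F",o["ft_force"].round(2),"w",round(o["width"],1),"q",o["qpos"].round(2));print(R.round(3));return o,R
def want(target,yaw=None):
    o,R=st();print("delta tool cm",(R.T@(np.asarray(target)-o["ee_pos"])/10).round(2))
E
python3 - <<'E'
from h import *
want([170,-600,480])
want([550,40,480])
E
```

```text
t 0.1 pos [ 170.1 -600.9  187. ] F [0.51 0.51 0.11] w 87.7 q [-1.31  0.42  1.63  0.    1.09 -0.02]
[[ 0.272 -0.     0.962]
 [-0.962  0.001  0.272]
 [-0.001 -1.     0.   ]]
delta tool cm [-1.30e-01 -2.93e+01  2.00e-02]
t 0.1 pos [ 170.1 -600.9  187. ] F [0.51 0.51 0.11] w 87.7 q [-1.31  0.42  1.63  0.    1.09 -0.02]
[[ 0.272 -0.     0.962]
 [-0.962  0.001  0.272]
 [-0.001 -1.     0.   ]]
delta tool cm [-51.36 -29.23  54.01]
```

>>> {"op": "carry_out", "data": {"delta_pos": [[0, -4, 0], [0, -8, 0], [0, -12, 0], [0, -16, 0], [-2, -20, 2], [-4, -24, 5], [-7, -27, 8], [-10, -29, 11], [-13, -29, 14], [-16, -29, 17], [-19, -29, 20], [-21, -29, 22]], "rotation": [[0, 0, 0], [0, 0, 0], [0, 0, 0], [0, 0, 0], [0, 0.05, 0], [0, 0.1, 0], [0, 0.15, 0], [0, 0.2, 0], [0, 0.25, 0], [0, 0.294, 0], [0, 0.294, 0], [0, 0.294, 0]], "hand": 255}}

```text
t: 1.1
ee_pos: [315.6, -354.6, 477.5]
orientation: [-1.2, 1.223, -1.224]
ft_force: [1.2, -0.4, -0.7]
width: 11.7
```

```bash
python3 - <<'E'
from h import *
want([550,45,480])
E
```

```text
t 1.1 pos [ 315.6 -354.6  477.5] F [ 1.18 -0.36 -0.68] w 11.7 q [-0.87 -0.02  1.55  0.    1.62  0.72]
[[-0.019  0.     1.   ]
 [-1.    -0.    -0.019]
 [ 0.    -1.     0.   ]]
delta tool cm [-40.4   -0.26  22.68]
```

>>> {"op": "carry_out", "data": {"delta_pos": [[-4, 0, 2.3], [-8, 0, 4.6], [-11, 0, 6.9], [-14, 0, 9], [-18, 0, 11], [-22, 0, 13], [-26, 0, 15], [-30, 0, 17], [-33, 0, 19], [-36, 0, 21], [-39, 0, 22], [-40, 0, 22.5]], "rotation": [[0, 0, 0], [0, 0, 0], [0, 0, 0], [0, 0, 0], [0, 0, 0], [0, 0, 0], [0, 0, 0], [0, 0, 0], [0, 0, 0], [0, 0, 0], [0, 0, 0], [0, 0, 0]]}}

```text
t: 2.1
ee_pos: [548.3, 43.2, 476.1]
orientation: [-1.203, 1.222, -1.218]
ft_force: [-0.9, -0.9, 0.2]
width: 0.6
```

```bash
python3 - <<'E'
from h import *
want([549,40,360])
E
```

```text
t 2.1 pos [548.3  43.2 476.1] F [-0.92 -0.85  0.2 ] w 0.6 q [0.06 0.11 1.41 0.   1.63 1.64]
[[-0.015 -0.002  1.   ]
 [-1.     0.001 -0.015]
 [-0.001 -1.    -0.002]]
delta tool cm [ 0.33 11.61  0.1 ]
```

>>> {"op": "carry_out", "data": {"delta_pos": [[0, 4, 0.1], [0, 8, 0.1], [0, 12, 0.1], [0, 15, 0.1], [0, 16.5, 0.1], [0, 17.5, 0.1], [0, 17.5, 0.1]], "rotation": [[0, 0, 0], [0, 0, 0], [0, 0, 0], [0, 0, 0], [0, 0, 0], [0, 0, 0], [0, 0, 0]]}}

```text
t: 2.68
ee_pos: [547.1, 38.8, 300.1]
orientation: [-1.204, 1.226, -1.221]
ft_force: [-0.8, 0.7, 0.4]
width: 0.4
```

```bash
python3 - <<'E'
from h import *
a=ctrl.get_image("scene")[:,:,::-1]; cv2.imwrite("pics/c3.png",cv2.resize(a[90:240,225:400],None,fx=4,fy=4,interpolation=cv2.INTER_CUBIC))
want([549,-1,302])
E
```

```text
t 2.73 pos [548.1  38.9 301.9] F [ 0.97 -0.6   0.16] w 0.3 q [ 0.05  0.2   1.68 -0.    1.27  1.64]
[[-0.019 -0.001  1.   ]
 [-1.    -0.    -0.019]
 [ 0.    -1.    -0.001]]
delta tool cm [ 3.99 -0.01  0.16]
```

View pics/c3.png

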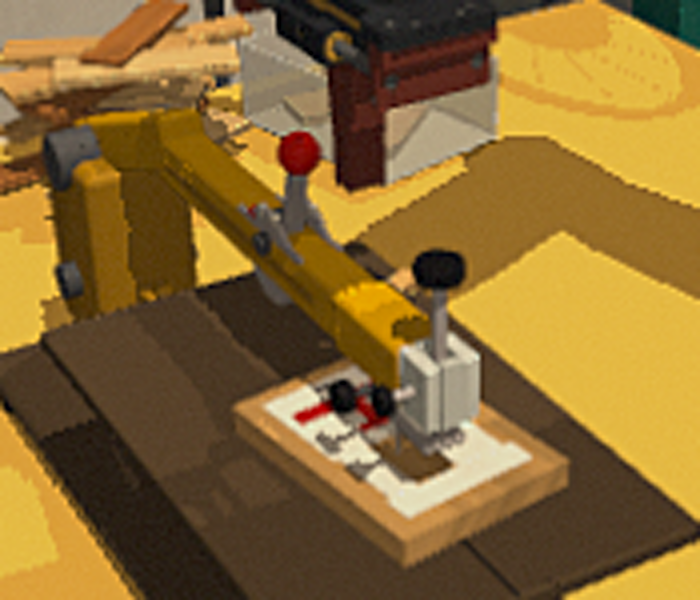

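```bash
python3 - <<'E'
from h import *
print(proj("scene",[548,39,302]),proj("top",[548,39,302]))
for dz in(20,40):print(proj("scene",[548,39,302+dz]))
b=ctrl.get_image("top")[:,:,::-1]; cv2.imwrite("pics/c4.png",cv2.resize(b[150:400,270:530],None,fx=2.4,fy=2.4,interpolation=cv2.INTER_CUBIC))
a=ctrl.get_image("scene")[:,:,::-1]; cv2.imwrite("pics/c5.png",cv2.resize(a[0:240,200:500],None,fx=2.5,fy=2.5,interpolation=cv2.INTER_CUBIC))
E
```

```text
[314.32554777 148.81010587] [363.94362843 218.68139672]
[314.09635951 140.81257581]
[313.86196445 132.62996168]
```

View pics/c4.png

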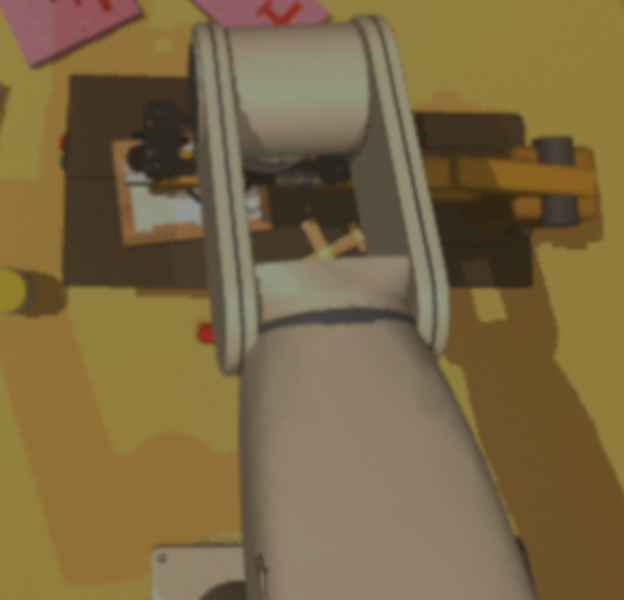

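View pics/c5.png

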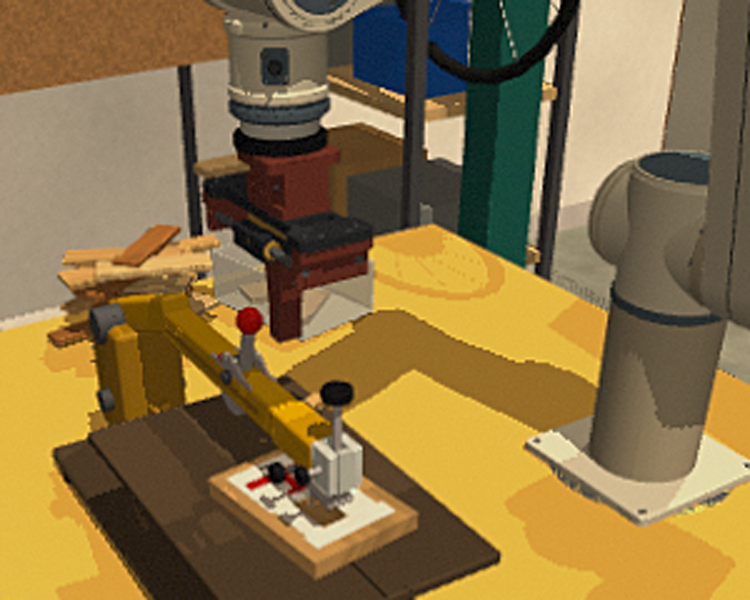

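```bash
python3 - <<'E'
from h import *
P=np.array([170.1,-600.9,187.]);x=np.array([.272,-.962,0])
for s in(-57,-44,44,57):print(s,proj("scene",P+s*x),proj("top",P+s*x))
print("base",proj("scene",[0,0,0]),proj("top",[0,0,0]))
a=cv2.imread("pics/scene0.png")
cv2.imwrite("pics/c6.png",cv2.resize(a[0:110,260:380],None,fx=5,fy=5,interpolation=cv2.INTER_CUBIC))
a=cv2.imread("pics/top0.png")
cv2.imwrite("pics/c7.png",cv2.resize(a[300:400,520:640],None,fx=5,fy=5,interpolation=cv2.INTER_CUBIC))
E
```

```text
-57 [327.39503515  87.69314828] [582.53877904 372.35308886]
-44 [324.86667653  86.91127822] [586.89974472 370.79504469]
44 [308.36053176  81.83284688] [615.99549928 360.31221423]
57 [306.00911395  81.1130593 ] [620.22997917 358.7735894 ]
base [455.45916488 183.88366332] [368.7358734  414.18727911]
```

View pics/c6.png

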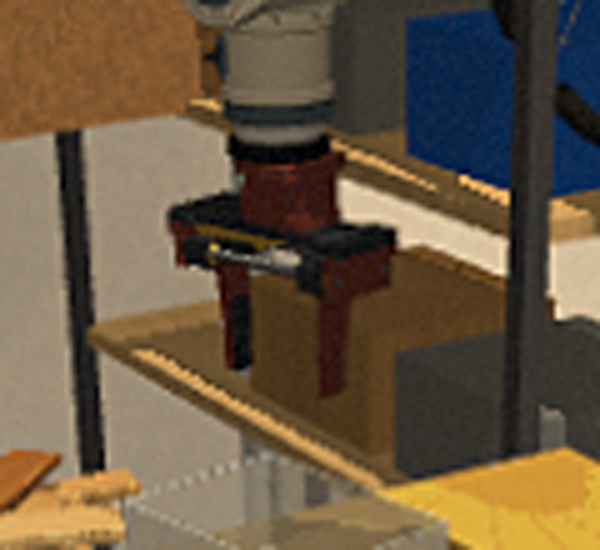

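View pics/c7.png

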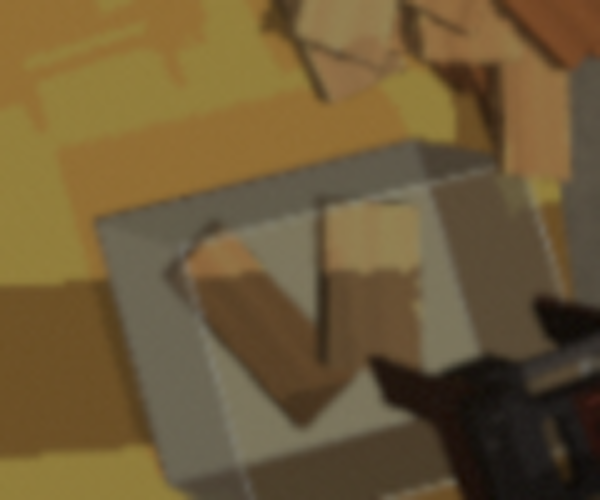

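```bash
python3 - <<'E'
from h import *
for s,t in [((307.3,73.8),(628,361)),((326,79.2),(594.5,372.5))]:
    print(tri(np.array(s),np.array(t)))
E
```

```text
(array([ 185.54275611, -650.38223986,  218.63081415]), array([-0.89285266, -0.18869327, -0.32894418,  0.51391872]))
(array([ 160.19639631, -554.61011407,  219.44684299]), array([-1.15944397, -0.21093285, -0.45486211,  0.66682164]))
```

```bash
python3 - <<'E'
from h import *
want([549,39,350])
want([549.8,126.6,350])
E
```

```text
t 2.83 pos [549.3  39.2 303.7] F [-1.09 -0.65  0.17] w 0.3 q [ 0.05  0.19  1.67 -0.    1.27  1.64]
[[-0.019  0.002  1.   ]
 [-1.     0.    -0.019]
 [-0.    -1.     0.002]]
delta tool cm [ 0.02 -4.63 -0.02]
t 2.83 pos [549.3  39.2 303.7] F [-1.09 -0.65  0.17] w 0.3 q [ 0.05  0.19  1.67 -0.    1.27  1.64]
[[-0.019  0.002  1.   ]
 [-1.     0.    -0.019]
 [-0.    -1.     0.002]]
delta tool cm [-8.74 -4.63 -0.1 ]
```

>>> {"op": "carry_out", "data": {"delta_pos": [[0, -2.5, 0], [0, -5, 0], [-3, -5, -0.05], [-6, -5, -0.1], [-8.8, -5, -0.1], [-8.8, -4.5, -0.1], [-8.8, -4, -0.1], [-8.8, -4, -0.1]], "rotation": [[0, 0, 0], [0, 0, 0], [0, 0, 0], [0, 0, 0], [0, 0, 0], [0, 0, 0], [0, 0, 0], [0, 0, 0]]}}

```text
t: 3.5
ee_pos: [548.8, 127.0, 342.0]
orientation: [-1.201, 1.222, -1.222]
ft_force: [-0.7, -1.0, 0.4]
width: 0.3
```

```bash
python3 - <<'E'
from h import *
a=ctrl.get_image("scene")[:,:,::-1]; cv2.imwrite("pics/c8.png",cv2.resize(a[60:220,240:420],None,fx=4,fy=4,interpolation=cv2.INTER_CUBIC))
o,R=st();print(proj("scene",o["ee_pos"]),proj("scene",o["ee_pos"]+[0,0,32]))
E
```

```text
t 3.55 pos [548.9 126.6 342.2] F [0.14 0.13 0.61] w 0.5 q [ 0.21  0.19  1.6  -0.    1.36  1.8 ]
[[-0.019 -0.     1.   ]
 [-1.    -0.    -0.019]
 [ 0.    -1.    -0.   ]]
[334.96557431 148.46790719] [334.99044543 134.28493614]
```

View pics/c8.png

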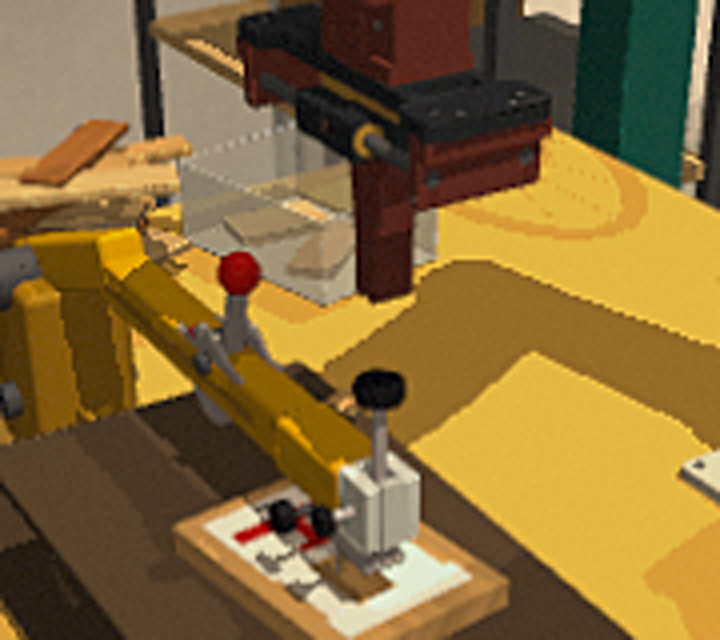

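>>> {"op": "carry_out", "data": {"delta_pos": [[0, 0.5, 0], [0, 1, 0], [0, 1.5, 0], [0, 2, 0], [0, 2.5, 0], [0, 3, 0], [0, 3.3, 0], [0, 3.6, 0], [0, 3.8, 0], [0, 3.8, 0]], "rotation": [[0, 0, 0], [0, 0, 0], [0, 0, 0], [0, 0, 0], [0, 0, 0], [0, 0, 0], [0, 0, 0], [0, 0, 0], [0, 0, 0], [0, 0, 0]]}}

```text
t: 4.38
ee_pos: [548.9, 127.4, 303.8]
orientation: [-1.201, 1.223, -1.222]
ft_force: [-1.1, 0.1, -0.5]
width: 0.1
```

```bash
python3 - <<'E'
from h import *
a=ctrl.get_image("scene")[:,:,::-1]; cv2.imwrite("pics/c9.png",cv2.resize(a[100:220,280:400],None,fx=5,fy=5,interpolation=cv2.INTER_CUBIC))
o,R=st()
E
```

```text
t 4.43 pos [549.  127.4 304.1] F [ 1.26  0.01 -0.2 ] w 0.7 q [0.21 0.22 1.64 0.   1.28 1.8 ]
[[-0.018 -0.     1.   ]
 [-1.    -0.    -0.018]
 [ 0.    -1.    -0.   ]]
```

View pics/c9.png

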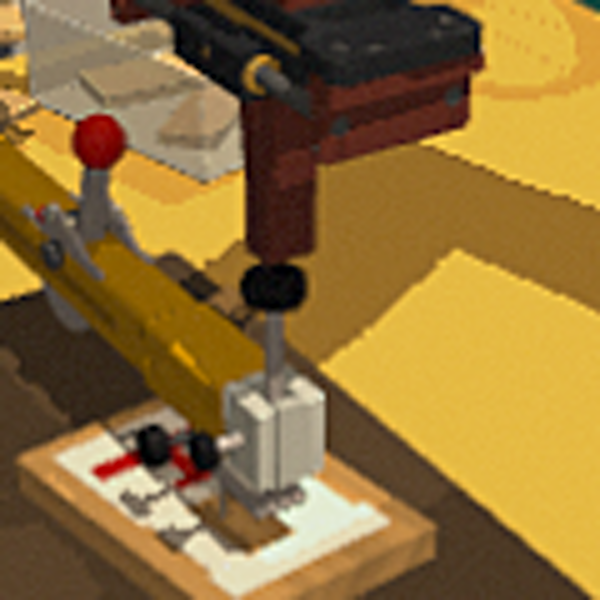

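The gripper has not touched the cap, although its reported z is about 24 mm below the cap top. So the fingertips really are about 32 mm higher than reported, as the pictures show. I'll go down watching the force.

>>> {"op": "carry_out", "data": {"delta_pos": [[0, 0.3, 0], [0, 0.6, 0], [0, 0.9, 0], [0, 1.2, 0], [0, 1.5, 0], [0, 1.8, 0], [0, 2.1, 0], [0, 2.4, 0], [0, 2.6, 0], [0, 2.6, 0]], "rotation": [[0, 0, 0], [0, 0, 0], [0, 0, 0], [0, 0, 0], [0, 0, 0], [0, 0, 0], [0, 0, 0], [0, 0, 0], [0, 0, 0], [0, 0, 0]]}}

```text
t: 5.27
ee_pos: [548.8, 127.3, 277.6]
orientation: [-1.201, 1.223, -1.222]
ft_force: [0.1, -1.1, -0.4]
width: 0.6
```

```bash
python3 - <<'E'
from h import *
a=ctrl.get_image("scene")[:,:,::-1]; cv2.imwrite("pics/c10.png",cv2.resize(a[100:220,280:400],None,fx=5,fy=5,interpolation=cv2.INTER_CUBIC))
o,R=st()
E
```

```text
t 5.32 pos [548.8 127.3 277.8] F [-0.16  0.21 -0.62] w 0.7 q [ 0.21  0.24  1.68 -0.    1.23  1.8 ]
[[-0.018 -0.001  1.   ]
 [-1.    -0.    -0.018]
 [ 0.    -1.    -0.001]]
```

View pics/c10.png

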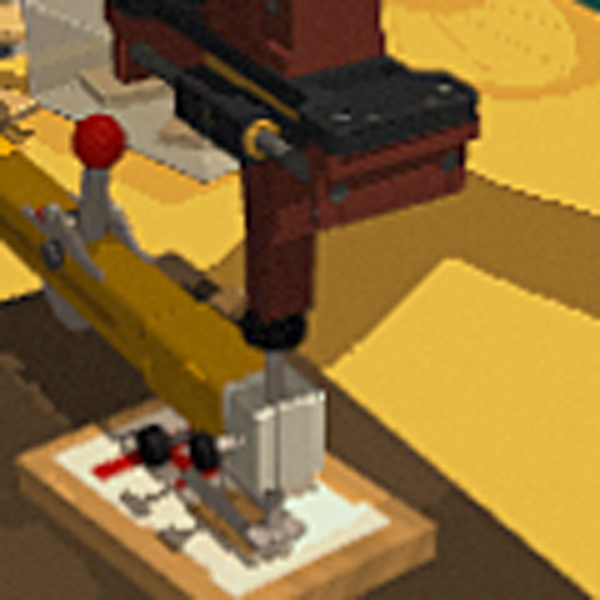

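>>> {"op": "carry_out", "data": {"delta_pos": [[0, 0.15, 0], [0, 0.3, 0], [0, 0.45, 0], [0, 0.6, 0], [0, 0.75, 0], [0, 0.75, 0]], "rotation": [[0, 0, 0], [0, 0, 0], [0, 0, 0], [0, 0, 0], [0, 0, 0], [0, 0, 0]]}}

```text
t: 5.82
ee_pos: [548.9, 127.3, 270.3]
orientation: [-1.201, 1.223, -1.223]
ft_force: [-1.3, -0.2, 0.3]
width: 0.3
```

>>> {"op": "carry_out", "data": {"delta_pos": [[0, 0.1, 0], [0, 0.1, 0]], "rotation": [[0, 0, 0], [0, 0, 0]]}}

```text
t: 5.98
ee_pos: [549.0, 127.4, 269.5]
orientation: [-1.201, 1.223, -1.223]
ft_force: [-0.6, -0.3, 0.3]
width: 0.7
```

>>> {"op": "carry_out", "data": {"delta_pos": [[0, 0.1, 0], [0, 0.1, 0]], "rotation": [[0, 0, 0], [0, 0, 0]]}}

```text
t: 6.15
ee_pos: [549.1, 127.4, 268.6]
orientation: [-1.201, 1.223, -1.223]
ft_force: [-0.6, 0.3, -0.1]
width: 0.5
```

>>> {"op": "carry_out", "data": {"delta_pos": [[0, 0.1, 0], [0, 0.1, 0]], "rotation": [[0, 0, 0], [0, 0, 0]]}}

```text
t: 6.32
ee_pos: [549.1, 127.4, 267.6]
orientation: [-1.201, 1.223, -1.223]
ft_force: [1.0, -0.7, 0.5]
width: 0.3
```

>>> {"op": "carry_out", "data": {"delta_pos": [[0, 0.1, 0], [0, 0.1, 0]], "rotation": [[0, 0, 0], [0, 0, 0]]}}

```text
t: 6.48
ee_pos: [549.1, 127.4, 266.6]
orientation: [-1.2, 1.223, -1.223]
ft_force: [0.9, -1.1, 0.3]
width: 0.2
```

```bash
python3 - <<'E'
from h import *
a=ctrl.get_image("scene")[:,:,::-1]; cv2.imwrite("pics/c11.png",cv2.resize(a[140:220,290:380],None,fx=7,fy=7,interpolation=cv2.INTER_CUBIC))
o,R=st()
E
```

```text
t 6.53 pos [549.1 127.4 266.6] F [0.96 0.09 0.68] w 0.1 q [0.21 0.25 1.69 0.   1.2  1.8 ]
[[-0.018  0.     1.   ]
 [-1.     0.    -0.018]
 [-0.    -1.     0.   ]]
```

View pics/c11.png

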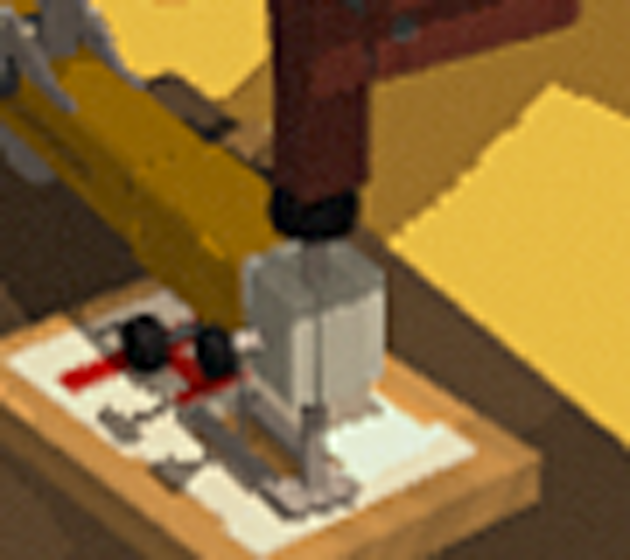

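>>> {"op": "carry_out", "data": {"delta_pos": [[0, 0.1, 0], [0, 0.1, 0]], "rotation": [[0, 0, 0], [0, 0, 0]]}}

```text
t: 6.7
ee_pos: [549.1, 127.4, 265.6]
orientation: [-1.201, 1.223, -1.223]
ft_force: [1.0, 0.1, 0.5]
width: 0.2
```

>>> {"op": "carry_out", "data": {"delta_pos": [[0, 0.1, 0], [0, 0.1, 0]], "rotation": [[0, 0, 0], [0, 0, 0]]}}

```text
t: 6.87
ee_pos: [549.1, 127.4, 264.6]
orientation: [-1.2, 1.223, -1.223]
ft_force: [1.2, -0.6, 0.7]
width: 0.6
```

>>> {"op": "carry_out", "data": {"delta_pos": [[0, 0.1, 0], [0, 0.1, 0]], "rotation": [[0, 0, 0], [0, 0, 0]]}}

```text
t: 7.03
ee_pos: [549.1, 127.4, 263.6]
orientation: [-1.2, 1.223, -1.223]
ft_force: [0.3, 0.2, -0.6]
width: 0.2
```

```bash
python3 - <<'E'
from h import *
a=ctrl.get_image("scene")[:,:,::-1]; cv2.imwrite("pics/c12.png",cv2.resize(a[140:220,290:380],None,fx=7,fy=7,interpolation=cv2.INTER_CUBIC))
o,R=st();print(o["joint_torque"])
E
```

```text
t 7.08 pos [549.1 127.4 263.6] F [0.37 0.19 1.05] w 0.3 q [0.21 0.25 1.69 0.   1.2  1.8 ]
[[-0.018 -0.     1.   ]
 [-1.     0.    -0.018]
 [-0.    -1.    -0.   ]]
[-9.36578406e-03 -4.57505035e+01 -2.91532713e+01 -7.77629233e-03
  2.99367285e-02  1.48201434e-05]
```

View pics/c12.png

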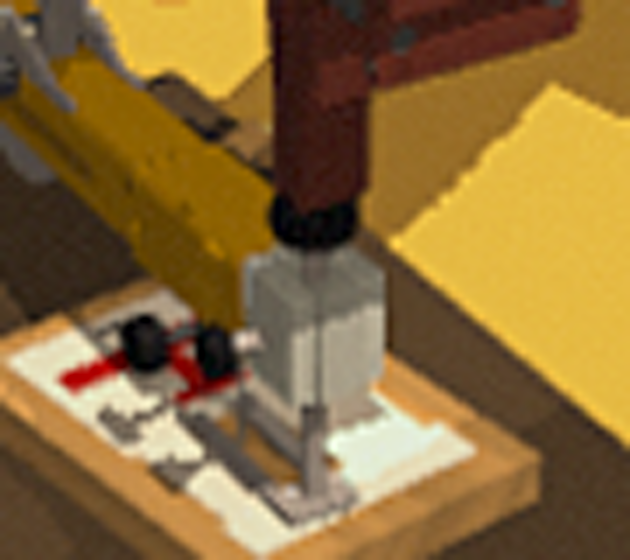

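>>> {"op": "carry_out", "data": {"delta_pos": [[0, 0.05, 0], [0, 0.05, 0]], "rotation": [[0, 0, 0], [0, 0, 0]]}}

```text
t: 7.25
ee_pos: [549.1, 127.4, 263.4]
orientation: [-1.2, 1.222, -1.223]
ft_force: [-0.5, -0.7, 3.2]
width: 0.4
```

>>> {"op": "carry_out", "data": {"delta_pos": [[0, 0.05, 0], [0, 0.05, 0]], "rotation": [[0, 0, 0], [0, 0, 0]]}}

```text
t: 7.42
ee_pos: [549.1, 127.4, 263.3]
orientation: [-1.2, 1.222, -1.223]
ft_force: [-1.8, -0.6, 6.8]
width: 0.4
```

>>> {"op": "carry_out", "data": {"delta_pos": [[0, 0.05, 0], [0, 0.05, 0]], "rotation": [[0, 0, 0], [0, 0, 0]]}}

```text
t: 7.58
ee_pos: [549.2, 127.5, 263.3]
orientation: [-1.2, 1.222, -1.223]
ft_force: [-2.3, -1.7, 8.2]
width: 0.5
```

>>> {"op": "carry_out", "data": {"delta_pos": [[0, 0.05, 0], [0, 0.05, 0]], "rotation": [[0, 0, 0], [0, 0, 0]]}}

```text
t: 7.75
ee_pos: [549.2, 127.4, 263.3]
orientation: [-1.2, 1.222, -1.223]
ft_force: [-3.7, -0.8, 12.0]
width: 0.3
```

>>> {"op": "carry_out", "data": {"delta_pos": [[0, -0.3, 0], [0, -3, 0], [0, -6, 0], [2, -7, 0], [5, -7, 0], [8.3, -7, 0], [8.3, -4, 0], [8.3, -2, 0], [8.3, -0.6, 0], [8.3, -0.6, 0]], "rotation": [[0, 0, 0], [0, 0, 0], [0, 0, 0], [0, 0, 0], [0, 0, 0], [0, 0, 0], [0, 0, 0], [0, 0, 0], [0, 0, 0], [0, 0, 0]]}}

```text
t: 8.58
ee_pos: [545.3, 44.0, 264.3]
orientation: [-1.205, 1.227, -1.22]
ft_force: [-1.1, 0.0, -0.3]
width: 0.3
```

```bash
python3 - <<'E'
from h import *
a=ctrl.get_image("scene")[:,:,::-1]; cv2.imwrite("pics/c13.png",cv2.resize(a[90:220,240:380],None,fx=5,fy=5,interpolation=cv2.INTER_CUBIC))
o,R=st()
E
```

```text
t 8.63 pos [546.4  44.2 266.2] F [ 0.04 -0.1   0.44] w 0.1 q [0.06 0.23 1.72 0.   1.2  1.65]
[[-0.019 -0.004  1.   ]
 [-1.    -0.    -0.019]
 [ 0.    -1.    -0.004]]
```

View pics/c13.png

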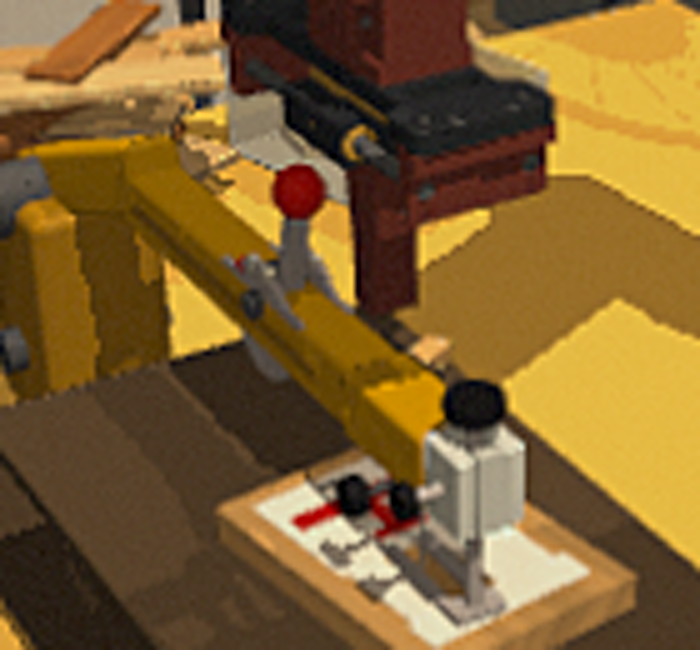

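>>> {"op": "carry_out", "data": {"delta_pos": [[2, 0, 0], [4, 0, 0], [4.5, 0, 0], [5, 0, 0], [5.5, 0, 0], [6, 0, 0], [6.5, 0, 0], [7, 0, 0], [7.5, 0, 0], [7.5, 0, 0]], "rotation": [[0, 0, 0], [0, 0, 0], [0, 0, 0], [0, 0, 0], [0, 0, 0], [0, 0, 0], [0, 0, 0], [0, 0, 0], [0, 0, 0], [0, 0, 0]]}}

```text
t: 9.47
ee_pos: [546.1, -31.2, 267.7]
orientation: [-1.201, 1.223, -1.223]
ft_force: [0.0, 0.6, -0.2]
width: -0.1
```

```bash
python3 - <<'E'
from h import *
a=ctrl.get_image("scene")[:,:,::-1]; cv2.imwrite("pics/c14.png",cv2.resize(a[90:220,240:380],None,fx=5,fy=5,interpolation=cv2.INTER_CUBIC))
o,R=st()
E
```

```text
t 9.52 pos [545.9 -31.  267.5] F [0.65 0.25 0.11] w 0.6 q [-0.08  0.22  1.72 -0.    1.2   1.51]
[[-0.019 -0.001  1.   ]
 [-1.    -0.001 -0.019]
 [ 0.001 -1.    -0.001]]
```

View pics/c14.png

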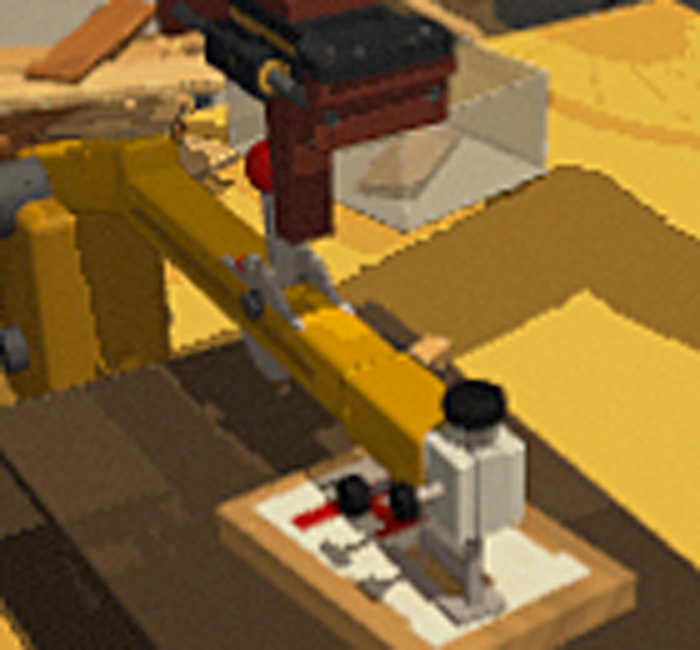

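>>> {"op": "carry_out", "data": {"delta_pos": [[0.4, 0, 0.1], [0.8, 0, 0.1], [1.2, 0, 0.1], [1.6, 0, 0.1], [2, 0, 0.1], [2.4, 0, 0.1], [2.8, 0, 0.1], [3.2, 0, 0.1], [3.2, 0, 0.1]], "rotation": [[0, 0, 0], [0, 0, 0], [0, 0, 0], [0, 0, 0], [0, 0, 0], [0, 0, 0], [0, 0, 0], [0, 0, 0], [0, 0, 0]]}}

```text
t: 10.27
ee_pos: [546.2, -62.9, 267.3]
orientation: [-1.201, 1.224, -1.222]
ft_force: [0.1, -0.6, -1.0]
width: 0.7
```

>>> {"op": "carry_out", "data": {"delta_pos": [[0.2, 0, 0], [0.4, 0, 0], [0.4, 0, 0]], "rotation": [[0, 0, 0], [0, 0, 0], [0, 0, 0]]}}

```text
t: 10.52
ee_pos: [546.5, -67.0, 267.7]
orientation: [-1.201, 1.222, -1.223]
ft_force: [0.9, -0.2, 0.1]
width: 0.2
```

```bash
python3 - <<'E'
from h import *
a=ctrl.get_image("scene")[:,:,::-1]; cv2.imwrite("pics/c15.png",cv2.resize(a[90:220,240:380],None,fx=5,fy=5,interpolation=cv2.INTER_CUBIC))
o,R=st()
E
```

```text
t 10.57 pos [546.6 -67.1 267.8] F [ 0.36  0.63 -0.56] w 0.4 q [-0.14  0.23  1.72 -0.    1.2   1.45]
[[-0.018  0.     1.   ]
 [-1.    -0.001 -0.018]
 [ 0.001 -1.     0.   ]]
```

View pics/c15.png

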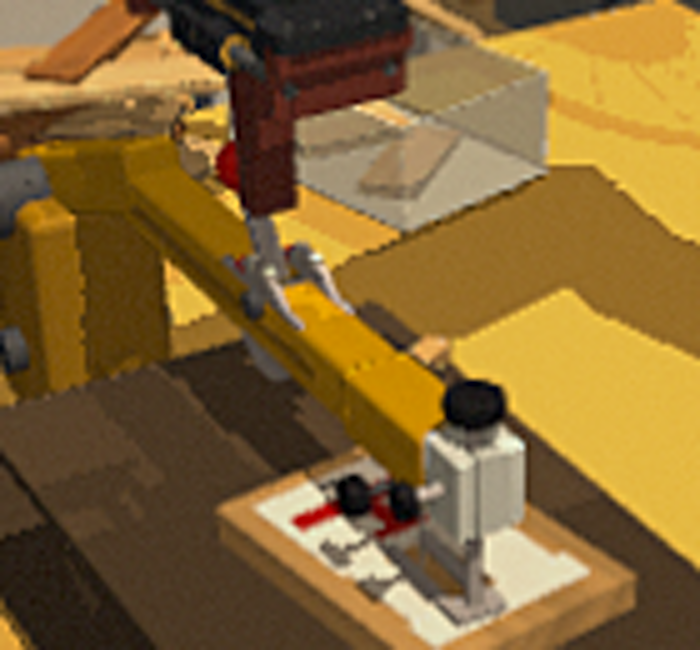

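```bash
python3 - <<'E'
from h import *
for q in (0.0,.55,.8,.9,1.0,1.1):
    l=np.radians(-17)+q; s=130+75*np.sin(l); X=[550.5-.018*s,80.6-s,255+75*np.cos(l)]
    print(q,np.round(X,1),proj("scene",X),proj("top",X))
E
```

```text
0.0 [548.6 -27.5 326.7] [299.49531245 128.11456392] [392.89262816 217.01188368]
0.55 [547.8 -68.2 327.6] [291.6390005 121.5798627] [409.92452686 217.2648108 ]
0.8 [547.5 -85.6 320.7] [288.59881565 121.67397314] [416.41402107 217.80479149]
0.9 [547.4 -92.  316.8] [287.54162393 122.23591901] [418.61836264 218.08282409]
1.0 [547.3 -97.9 312.2] [286.58916995 123.08194328] [420.56216429 218.39089986]
1.1 [ 547.2 -103.4  307.1] [285.74883452 124.19821132] [422.2265706  218.72494686]
```

>>> {"op": "carry_out", "data": {"delta_pos": [[0.2, 0, 0], [0.4, 0, 0], [0.4, 0, 0]], "rotation": [[0, 0, 0], [0, 0, 0], [0, 0, 0]]}}

```text
t: 10.82
ee_pos: [546.4, -71.0, 267.6]
orientation: [-1.201, 1.223, -1.223]
ft_force: [0.7, 0.9, -0.2]
width: 0.4
```

```bash
python3 - <<'E'
from h import *
a=ctrl.get_image("scene")[:,:,::-1]; cv2.imwrite("pics/c16.png",cv2.resize(a[90:220,240:380],None,fx=5,fy=5,interpolation=cv2.INTER_CUBIC))
o,R=st()
E
```

```text
t 10.87 pos [546.5 -71.  267.8] F [-0.29 -0.08 -0.71] w 0.7 q [-0.15  0.23  1.71 -0.    1.2   1.44]
[[-0.018  0.     1.   ]
 [-1.    -0.001 -0.018]
 [ 0.001 -1.     0.   ]]
```

View pics/c16.png

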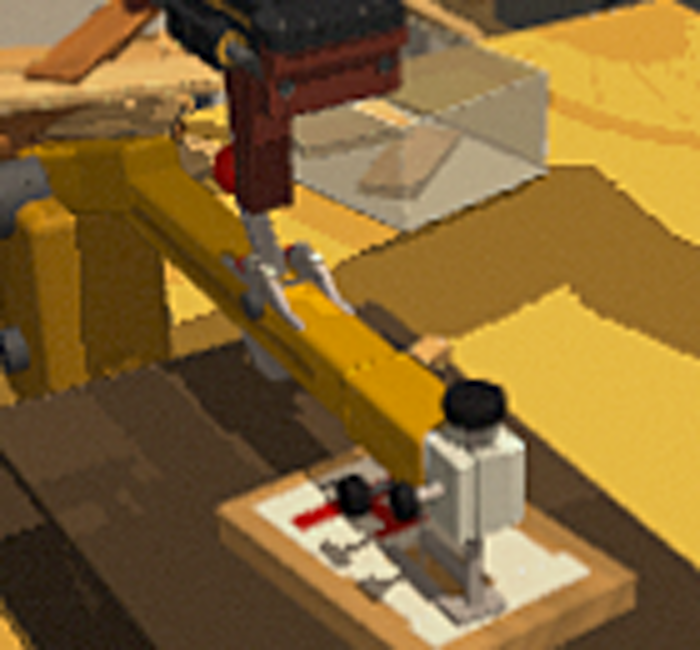

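>>> {"op": "carry_out", "data": {"delta_pos": [[0.2, 0, 0], [0.3, 0, 0], [0.3, 0, 0]], "rotation": [[0, 0, 0], [0, 0, 0], [0, 0, 0]]}}

```text
t: 11.12
ee_pos: [546.4, -73.9, 267.8]
orientation: [-1.2, 1.222, -1.223]
ft_force: [1.0, 0.2, -0.4]
width: 0.4
```

>>> {"op": "carry_out", "data": {"delta_pos": [[0.15, 0, 0], [0.15, 0, 0]], "rotation": [[0, 0, 0], [0, 0, 0]]}}

```text
t: 11.28
ee_pos: [546.4, -75.3, 267.8]
orientation: [-1.201, 1.223, -1.223]
ft_force: [0.0, 0.8, 0.5]
width: 0.1
```

```bash
python3 - <<'E'
from h import *
a=ctrl.get_image("scene")[:,:,::-1]; cv2.imwrite("pics/c17.png",cv2.resize(a[90:180,250:340],None,fx=6.5,fy=6.5,interpolation=cv2.INTER_CUBIC))
o,R=st()
E
```

```text
t 11.33 pos [546.4 -75.2 267.7] F [-0.1   0.17  0.25] w 0.7 q [-0.16  0.23  1.71 -0.    1.2   1.43]
[[-0.018  0.     1.   ]
 [-1.    -0.    -0.018]
 [ 0.    -1.     0.   ]]
```

View pics/c17.png

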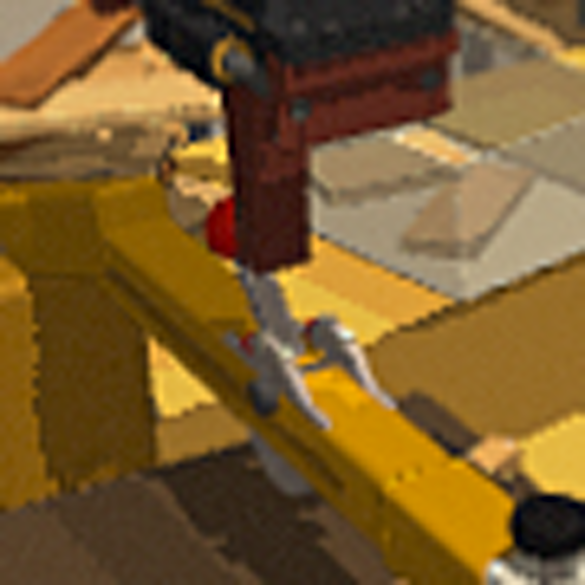

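>>> {"op": "carry_out", "data": {"delta_pos": [[-1, 0, 0], [-3, 0, 0], [-5, 0, 0], [-6, -3, 0], [-6, -7, 0], [-6, -11, 0], [-6, -15, 0], [-6, -15, 0]], "rotation": [[0, 0, 0], [0, 0, 0], [0, 0, 0], [0, 0, 0], [0, 0, 0], [0, 0, 0], [0, 0, 0], [0, 0, 0]]}}

```text
t: 12.0
ee_pos: [550.6, -14.3, 426.5]
orientation: [-1.191, 1.212, -1.229]
ft_force: [0.9, -0.6, 0.4]
width: 0.7
```

```bash
python3 - <<'E'
from h import *
a=ctrl.get_image("scene"); cv2.imwrite("pics/c18.png",cv2.resize(a[90:220,240:380,::-1],None,fx=5,fy=5,interpolation=cv2.INTER_CUBIC))
print(red(a,(275,112),(305,135)))
o,R=st()
E
```

```text
(array([286.45714286, 122.62857143]), 35)
t 12.05 pos [549.4 -14.4 422.6] F [ 0.46 -0.04 -0.02] w 0.7 q [-0.05  0.12  1.51  0.    1.51  1.54]
[[-0.018  0.009  1.   ]
 [-1.    -0.    -0.018]
 [ 0.    -1.     0.009]]
```

View pics/c18.png

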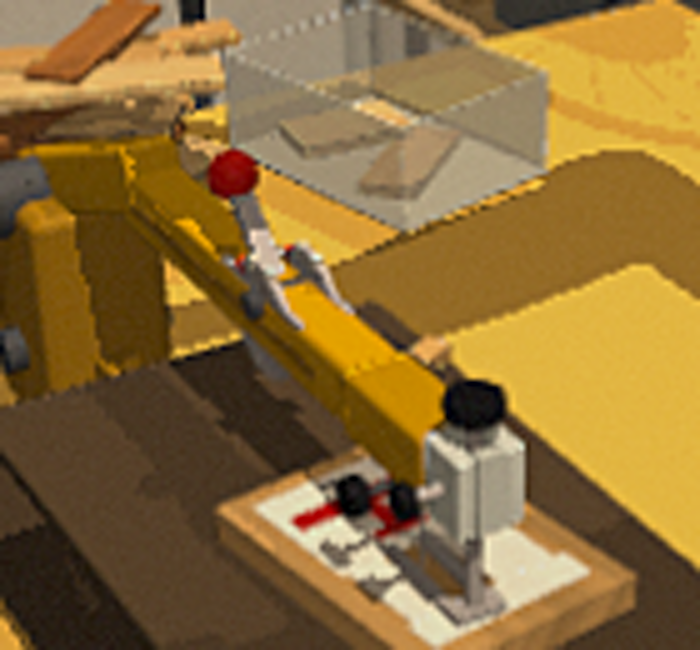

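```bash
python3 - <<'E'
from h import *
for z in(290,292,294,296):print(z,proj("scene",[549.95,126.7,z]))
a=ctrl.get_image("scene"); g0=cv2.imread("pics/scene0.png")
# blank lower corner region shift
x0,y0,x1,y1=285,195,370,232
t=g0[y0:y1,x0:x1];r=cv2.matchTemplate(a[y0-6:y1+6,x0-6:x1+6,::-1].copy(),t,cv2.TM_CCOEFF_NORMED);print(cv2.minMaxLoc(r))
cv2.imwrite("pics/s2.png",a[:,:,::-1])
E
```

```text
290 [334.51827435 170.58940532]
292 [334.51969428 169.77436152]
294 [334.52110406 168.95727971]
296 [334.5225036  168.13815421]
(0.21584483981132507, 0.9458784461021423, (12, 0), (6, 6))
```

View pics/s2.png

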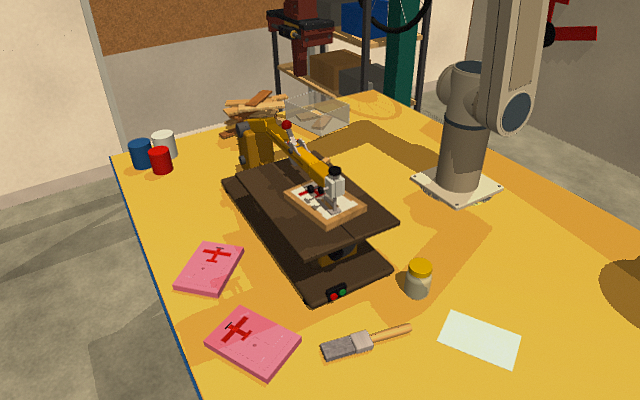

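The blank shows no shift (template match 0 px). The lever knob is at the full-tension pixel, the cap is at its bottom height, and the robot is clear. I'm handing in.

```bash
python3 -c "
from workcell import ctrl
print(ctrl.close_job())"
```

```text
the job is handed in; nothing more can be done
None
```

I pressed the hold-down onto the blank, pushed the tension lever back past half tension to its stop, then backed the gripper well clear and handed in. It took about 12 s of the 43 s, and the interface gave no verdict.

- **Hold-down:** I pressed the cap with the closed fingertips in steps of 0.5 to 1 mm until it stopped moving. The highest force I read was 12 N. In the last picture the cap centre is at about z = 290 mm, against an expected 292 mm, which is within the measuring error.
- **Lever:** I pushed the knob back with no force above about 1 N in any end-of-move reading. After I backed away, the knob stayed at pixel (286.4, 124.6). The model puts full tension at (285.7, 124.2) and half tension at (291.6, 121.6). A cruder colour-based estimate gave (286.5, 122.6), probably because shading cut off part of the ball.
- **Blank and loose things:** matching the blank against the first picture showed no shift. The jar and brush also look unmoved by eye. The plane cut-out and the screwdriver are hidden in that last view, so I did not check them.
- **Disagreement:** the fingertips were really about 32 to 35 mm higher than the reported tool position. The pictures showed this first, and contact with the cap confirmed it. I corrected all heights for it.

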